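# Nest the mould out of the way, then hold the hidden bolt head behind the bracket

## Robot

A 6-joint arm with a two-finger parallel gripper is mounted at the origin on the work surface. World frame = base frame: x ahead of the robot, y to its left, z up, the work surface at z = 0. Lengths are in mm, angles in rad, forces in N, time in s.
With the tool pointing down it reaches from about 350 to 800 mm from the base axis. Payload 7.3 kg.
Tool frame: the origin (TCP) lies between the finger pads, 19 mm behind the fingertips; this is the grasp point; z points along the fingers, y is the line along which they close (so a half turn about z gives the same grasp; the last joint's range is limited). The gripper opens to 85 mm and grips with 20 to 120 N. Pads are 22 mm wide; open, the fingers measure 114 mm over their backs; the gripper's body (76 mm by 85 mm) begins 54 mm behind the grasp point. The pads swing forward as they close: fully open they stand 13 mm farther back than shut.
Start: joints at [-0.146, 0.342, 1.524, -0, 1.275, -0.146], TCP at [525.017, 0.02, 250.022] pointing down, gripper open.
Joint ranges: [-2.53, 2.53], [-0.77, 2.02], [0.04, 2.7], [-1, 4.14], [0.28, 2.66], [-3.11, 3.11]. Speed limits (rad/s): [2.57, 2.57, 3.14, 3.14, 3.14, 3.14].

## Interface

Orientations are given as a unit quaternion [w, x, y, z].
In Python, from workcell import status, cams, order gives the robot as it stands.
- The arm moves only by the tool servo_tool, never from a script. Its argument "increments" is a list of rows, each an object with "slide": the shift along the tool's x, y, z scaled (see below), a list of three; "yaw": the turn about the tool's z scaled (see below); "fingers": the closure, from 0 (fully open) to 1 (shut). In form: [{"slide": [x, y, z], "yaw": yaw, "fingers": fingers}, ...]. A call has 1 to 10 rows; each row is the pose to reach, as a shift and turn from the pose commanded when the call began, along the tool's axes at that moment, turning the shorter way round; what a row does not reach only later rows make up. The controller multiplies each number of a shift by 0.5 m and each number of a turn by pi rad. A row lasts 1/12 s, in which the tool goes at most 41.7 mm and 7.16 degrees, less where a joint would pass 70% of its speed; a pose out of reach is approached as far as the arm can. A call with a number of a shift or a turn outside -1 to 1 is refused whole. A call with a gripper value outside its range is refused whole. The fingers move at their own pace and stop on an object; "newtons" is the grip in N (left out, the last holds). Time passes only in rows, so rows that repeat a pose let the fingers close. It gives the time, the measured TCP pose, the force, the opening and the grip force at its end, in the units of the state.
- status.observe(): the state, without advancing time (a new reading comes with each control period).
- cams.capture(name): name is "scene" or "side" or "wrist"; returns the picture (420x560x3 uint8, red, green, blue); there is no depth.
- cams.get_calibration(name): a dict with "fx", "fy", "cx", "cy" (pixels), "R" (3x3) and "t" (3): a world point X has camera coordinates R X + t; the wrist camera has in their place "hand_eye" (4x4, takes a point from camera to tool coordinates, whose origin is the TCP and whose axes are the flange's). Camera axes: x right, y down, z forward; pixel columns grow to the right and rows downward; lengths in mm; the calibration is good to about 2 mm. A picture is of the moment at which its call begins: read the wrist's pose just before it. get_calibration takes no time and is no camera call.
- order.close_job(): hands the job in; it is judged then, once.
The state is a dict: "clock": time; "joint_pos": joint angles; "qd": joint speeds; "tau": joint torques, N m; "ee_pos": TCP position; "tcp_rot": TCP orientation; "ft_force": force on the tool from outside, world axes, zero at the start; "torque": the same for the moment, N m; "finger_gap": finger opening in mm; "grasp_force": force on a finger pad.
Only numpy, scipy, OpenCV 4.12 (cv2) and the standard library are available. Lean on these libraries where they do the work, as an engineer would, in place of code of your own. Each camera call takes 0.05 s, during which the arm holds its last target. There are 200 camera calls.

## Task

The bolt through the shelf bracket is slowly turning under the weight of the spanner left on its nut. Clear the steel mould off the bracket by nesting it fully home and upright in its twin on the counter and letting go of it; then reach down into the narrow gap behind the bracket plate, grip the hidden hex bolt head between the fingers and stop it from turning before the spanner has drooped more than about 40 degrees below level. Do not touch the spanner, leave the other things on the counter where they stand, and finish while still gripping the head, with the bolt standing still.

Things in the scene. Friction and masses are not known exactly. Their poses are not given: they have to be found in the camera images.
- bracket: fixed assembly on the counter. Origin on the counter under the middle of the upright plate's front face; x out of that face (away from the robot at yaw 0), y along the plate, z up. Plate 110 wide, 130 tall, 6 thick (x -6..0 mm). At its top a flange 110 mm wide runs forward to x = 86, its top face at z = 130. A rear panel stands behind the plate, forming the gap
- gap (a point): middle of the gap's open mouth (bracket x = -31, y = 0, z = 130 mm). The gap lies between the plate (x = -6) and the rear panel (face at x = -57; panel 200 mm wide in y, 125 tall, 8 thick): 51 mm wide, open above and at both ends, a 6 mm foot plate at its bottom. Axes as the bracket's
- bolt_head (a point): hex bolt head hidden in the gap, seen only from above. 22 mm across flats, 25 across corners, 20 long. Origin at its centre: bracket x = -24, y = 0, 95 mm above the counter. Its x is the bolt axis, parallel to bracket x. Two flats face its own +y and -y, the others 60 degrees on; it turns with the spanner. A round 20 mm collar, 8 mm long, holds it off the plate
- bolt (a joint): turn (rad) of bolt, head and spanner as one about the bolt axis. 0: spanner level, two head flats upright facing bracket +y and -y. Positive: spanner droops (a turn by minus the value about bracket +x). Starts -0.40 to -0.05, creeps positive at 0.01 to 0.025 rad/s as through thick grease (4.5 N m s/rad), stop at 0.9. A tool leant by this angle closes squarely on the flats
- spanner: flat steel spanner stuck on the nut in front of the plate, under the flange; 181 mm long, 36 wide at the nut, 9 thick. Origin on the bolt axis, 10 mm in front of the plate; its own y runs along the handle to the free end, which sticks out past the bracket's +y edge. Not to be touched
- mould_a: open steel mould on the bracket's flange, in the way of a gripper reaching into the gap. Origin: centre of underside, z up. 72 mm tall, about 120 g; upper 31 mm a straight collar, 66 outside, 61 inside; below a shoulder it tapers from 57 (40 mm up) to 44 at the foot. Nested, its shoulder sits on the twin's rim: underside 32 mm above the twin's, 31 mm of collar proud
- mould_b: the same mould, empty, upright on the counter to the robot's right. Origin: centre of underside, z up; rim 72 mm up, mouth 61 mm inside
- bottle: bystander, to be left alone: white plastic bottle, 60 mm across, 190 mm tall; origin at the centre of its underside
- jar: bystander, to be left alone: glass jar with steel lid, 60 mm across, 90 mm tall; origin at the centre of its underside
- can: bystander, to be left alone: steel can with paper label, 66 mm across, 100 mm tall; origin at the centre of its underside
- mug: bystander, to be left alone: white ceramic mug, 72 mm across, 85 mm tall; origin at the centre of its underside
- pot: bystander, to be left alone: wide steel pot, 140 mm across, 90 mm tall; origin at the centre of its underside
- spoon: bystander, to be left alone: steel spoon lying flat; origin at the centre of its underside (near it)
- screwdriver: bystander, to be left alone: screwdriver with black handle, lying flat; origin at the centre of its underside (near it)
- tray: bystander, to be left alone: shallow grey plastic tray, 80 x 100 x 30 mm; origin at the centre of its underside

How it is judged:
By the outcome, as a careful person would: the job done as asked, in the order asked, and still so for the second after the job is handed in, while the arm keeps its last pose, push and grip.
It also fails if it takes over 45 s, if anything falls off the work surface, if the arm or the gripper's body presses on something with over 40 N, if the wrist force passes 120 N, or if a joint passes its speed limit or range.

## Working session

There is one attempt and no reset: what is moved stays moved. The work goes in short steps, Python scripts to look and compute and a tool call to move; the robot and the scene stay as the last step left them, time stands still between calls to the robot, and variables do not carry over. Pictures are saved under pics/ and viewed, at most 10 in all, crops included, and the job is handed in when it is done.

Besides the shell and the picture viewer there is one more tool, called after "Call:" as name(argument=value, ...) on one line, values as JSON. servo_tool: Moves the arm, as the interface text tells. Its arguments: {"type":"object","properties":{"increments":{"type":"array","items":{"type":"object","properties":{"slide":{"type":"array","items":{"type":"number"}},"yaw":{"type":"number"},"fingers":{"type":"number"}}}},"newtons":{"type":"number"}},"required":["increments"]}

```bash
mkdir -p pics; ls; python3 - <<'E'
from workcell import status,cams
import cv2,numpy as np
print(status.observe())
for n in ("scene","side","wrist"):
    c=cams.get_calibration(n); print(n,c)
a=[cams.capture(n) for n in ("scene","side","wrist")]
for n,i in zip(("scene","side","wrist"),a): cv2.imwrite(f"pics/{n}0.png",i[:,:,::-1])
E
```

```text
pics
{'clock': 0.0, 'joint_pos': array([-1.45975692e-01,  3.42735431e-01,  1.52499566e+00, -1.72803128e-05,
        1.27540622e+00, -1.45974032e-01]), 'qd': array([ 0.00050171,  0.0001752 ,  0.00128737, -0.00217612,  0.00099646,
       -0.0002025 ]), 'tau': array([ 5.72253757e-04, -4.33677435e+01, -2.46005630e+01, -7.37992127e-05,
        7.83137977e-03, -1.18290802e-05]), 'ee_pos': array([5.24634965e+02, 8.37623560e-02, 2.49326797e+02]), 'tcp_rot': array([-6.14816507e-04,  7.07105374e-01,  7.07107767e-01, -4.67505536e-04]), 'ft_force': array([ 0.69800808, -0.28758455,  0.10399318]), 'torque': array([-0.01458904,  0.01469625, -0.02991789]), 'grasp_force': 0.0, 'finger_gap': 85.38876030017362}
scene {'fx': 388.27353809414814, 'fy': 388.27353809414814, 'cx': 274.0637086278728, 'cy': 209.2452098222957, 'R': array([[-0.0219202 ,  0.99975198, -0.00393456],
       [ 0.73131562,  0.01335089, -0.68190851],
       [-0.68168686, -0.01782498, -0.73142689]]), 't': array([ -23.92779004, -345.88886323, 1590.54398143])}
side {'fx': 387.3478569301686, 'fy': 387.3478569301686, 'cx': 275.5649543417311, 'cy': 208.10972991235903, 'R': array([[ 0.85026567, -0.52613028,  0.01533712],
       [-0.24494833, -0.42130954, -0.87321165],
       [ 0.46588476,  0.73870508, -0.48709977]]), 't': array([-456.86544889,  221.55641218,  739.80594544])}
wrist {'fx': 333.377065376839, 'fy': 333.377065376839, 'cx': 275.903816020321, 'cy': 208.96774674006448, 'hand_eye': array([[-8.65604628e-04, -9.59730468e-01, -2.80921128e-01,
         7.11108676e+01],
       [ 9.99999582e-01, -7.48465697e-04, -5.24271470e-04,
         4.04087961e-01],
       [ 2.92899475e-04, -2.80921465e-01,  9.59730715e-01,
        -1.23344649e+02],
       [ 0.00000000e+00,  0.00000000e+00,  0.00000000e+00,
         1.00000000e+00]])}
```

View pics/scene0.png

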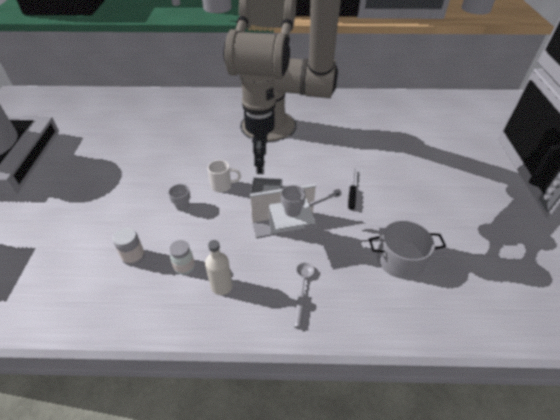

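View pics/side0.png

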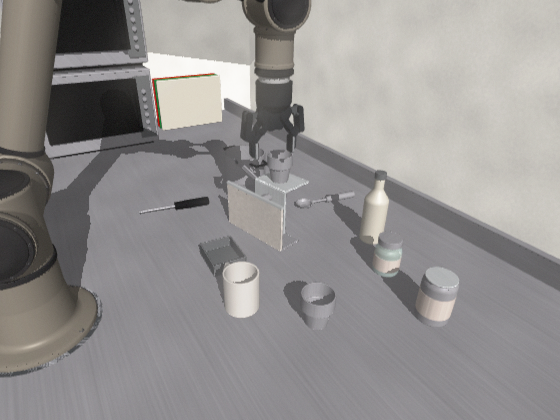

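View pics/wrist0.png

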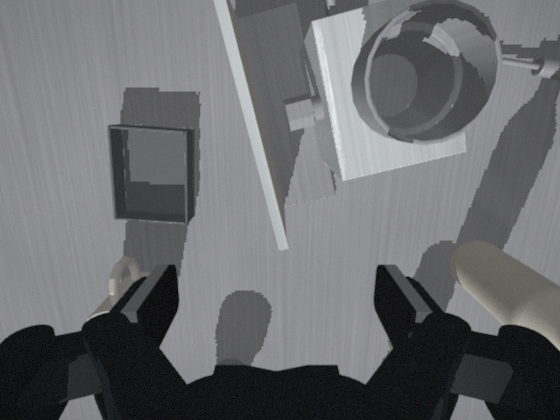

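Scene: mould_a at about (291,195), mould_b (180,192), mug (221,176), bottle (219,270). Side: mould_b rim about (318,294), mould_a rim (280,157), mug (241,290). Wrist: mould_a rim about (427,72) in the picture, flange corners (313,25), (343,181), (466,150), bolt head about (300,112), rear panel edge ending at (282,248).

```bash
cat > h.py <<'E'
from workcell import status,cams
import cv2,numpy as np
from scipy.spatial.transform import Rotation as Ro
def ray(n,px,st=None):
    c=cams.get_calibration(n)
    d=np.array([(px[0]-c['cx'])/c['fx'],(px[1]-c['cy'])/c['fy'],1.])
    if n=='wrist':
        R=Ro.from_quat(np.roll(st['tcp_rot'],-1)).as_matrix(); H=c['hand_eye']
        return R@H[:3,3]+st['ee_pos'], R@H[:3,:3]@d
    return -c['R'].T@c['t'], c['R'].T@d
def onz(n,px,z,st=None):
    o,d=ray(n,px,st); return o+d*(z-o[2])/d[2]
def tri(r1,r2):
    (o,d),(p,e)=r1,r2
    s=np.linalg.lstsq(np.c_[d,-e],p-o,rcond=None)[0]
    a,b=o+s[0]*d,p+s[1]*e; return (a+b)/2,np.linalg.norm(a-b)
def proj(n,X,st=None):
    c=cams.get_calibration(n)
    if n=='wrist':
        R=Ro.from_quat(np.roll(st['tcp_rot'],-1)).as_matrix();H=c['hand_eye']
        x=H[:3,:3].T@(R.T@(np.array(X)-st['ee_pos'])-H[:3,3])
    else: x=c['R']@X+c['t']
    return c['fx']*x[0]/x[2]+c['cx'],c['fy']*x[1]/x[2]+c['cy']
E
python3 - <<'E'
from h import *
np.set_printoptions(precision=1,suppress=True)
st=status.observe()
f=[onz('wrist',p,130,st) for p in((313,25),(343,181),(466,150))]
print('flange',*f, np.degrees(np.arctan2(*(f[2]-f[1])[1::-1])))
print('lens',np.linalg.norm(f[2]-f[1]),np.linalg.norm(f[0]-f[1]))
for p in((353,72),(500,72),(430,143),(427,72)):print('rimA',onz('wrist',p,202,st))
print('A tri',tri(ray('scene',(291,193)),ray('side',(280,157))))
print('B tri',tri(ray('scene',(180,190)),ray('side',(318,294))),onz('scene',(180,190),72),onz('side',(318,294),72))
print('mug',tri(ray('scene',(219,167)),ray('side',(241,272))))
print('bottle',onz('scene',(213,246),190))
for n,p in(('B',(180,190)),('A',(291,193))): pass
# enlarged crops
s=cv2.imread('pics/scene0.png')[130:230,150:370]; d=cv2.imread('pics/side0.png')
a=cv2.resize(s,None,fx=3.6,fy=3.6,interpolation=cv2.INTER_CUBIC)[:, :792]
b=np.hstack([cv2.resize(d[140:200,200:310],None,fx=3.6,fy=3.6,interpolation=cv2.INTER_CUBIC),cv2.resize(d[275:335,280:390],None,fx=3.6,fy=3.6,interpolation=cv2.INTER_CUBIC)])
cv2.imwrite('pics/c1.png',np.vstack([a,b]))
E
```

```text
flange [549.2 125.3 130. ] [574.6  21.7 130. ] [662.   44.4 130. ] 14.550694068327306
lens 90.29218341696773 106.72650519640963
rimA [561.8  89.2 202. ]
rimA [631.8  89.1 202. ]
rimA [602.7  55.8 202. ]
rimA [597.   89.1 202. ]
A tri (array([596.6,  82.2, 196.3]), np.float64(2.8685542995314504))
B tri (array([ 461.9, -265.9,   70. ]), np.float64(5.589811112789602)) [ 461.7 -263.2   72. ] [ 461.4 -270.5   72. ]
mug (array([ 362.2, -150.8,   82.5]), np.float64(1.7768787670792208))
bottle [ 772.  -104.2  190. ]
```

View pics/c1.png

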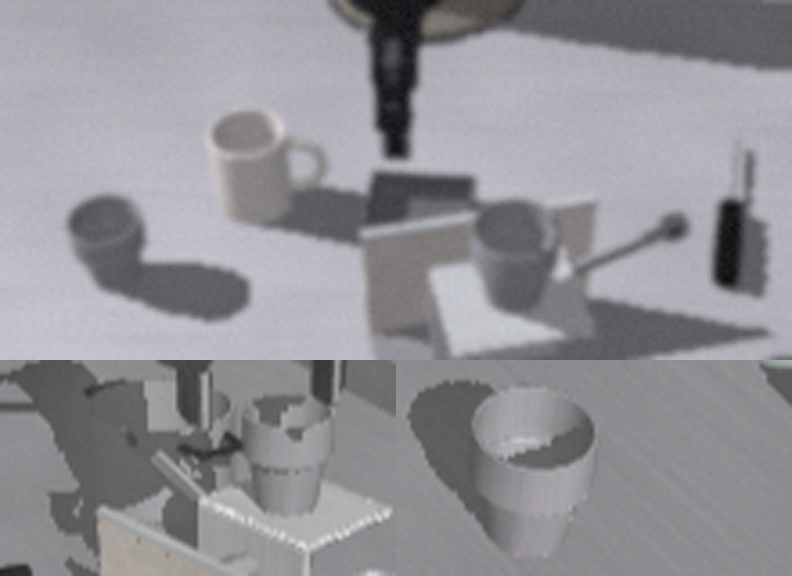

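Crop: rim B in side about (318,293), in scene about (179.6,191.7); A stands on the flange clear of the fingers. Next, look at B and A from above with the wrist camera.

Call:
servo_tool(increments=[{"slide": [-0.45, -0.12, 0], "yaw": 0, "fingers": 0}, {"slide": [-0.45, -0.12, 0], "yaw": 0, "fingers": 0}, {"slide": [-0.45, -0.12, 0], "yaw": 0, "fingers": 0}, {"slide": [-0.45, -0.12, 0], "yaw": 0, "fingers": 0}, {"slide": [-0.45, -0.12, 0], "yaw": 0, "fingers": 0}, {"slide": [-0.45, -0.12, 0], "yaw": 0, "fingers": 0}, {"slide": [-0.45, -0.12, 0], "yaw": 0, "fingers": 0}, {"slide": [-0.45, -0.12, 0], "yaw": 0, "fingers": 0}, {"slide": [-0.45, -0.12, 0], "yaw": 0, "fingers": 0}])

```text
clock: 0.9
ee_pos: [465.0, -224.3, 249.8]
tcp_rot: [-0.0, 0.707, 0.707, 0.0]
ft_force: [0.2, 0.9, 0.4]
finger_gap: 85.4
grasp_force: 0.0
```

```bash
cat >> h.py <<'E'
import pickle
def snap(name):
    st=status.observe(); im=cams.capture('wrist'); cv2.imwrite(f'pics/{name}.png',im[:,:,::-1]); pickle.dump(st,open(f'pics/{name}.pkl','wb')); return st,im
E
python3 -c "
from h import *
st,im=snap('b1');print(st['clock'],st['ee_pos'],st['qd'].max())"
```

```text
0.9 [ 465.00870284 -224.34147248  249.77052484] 0.026506836454887005
```

Call:
servo_tool(increments=[{"slide": [-0.12, 0, 0], "yaw": 0, "fingers": 0}, {"slide": [-0.12, 0, 0], "yaw": 0, "fingers": 0}, {"slide": [-0.12, 0, 0], "yaw": 0, "fingers": 0}, {"slide": [-0.12, 0, 0], "yaw": 0, "fingers": 0}])

```text
clock: 1.28
ee_pos: [465.4, -284.2, 249.7]
tcp_rot: [-0.0, 0.707, 0.707, 0.0]
ft_force: [-0.3, 0.7, 0.3]
finger_gap: 85.6
grasp_force: 0.0
```

```bash
python3 -c "
from h import *
st,im=snap('b2');print(st['clock'],st['ee_pos'],st['qd'].max())
a=cv2.imread('pics/b1.png');b=cv2.imread('pics/b2.png')
cv2.imwrite('pics/bb.png',np.hstack([a[0:400,80:480],b[0:400,80:480]]))"
```

```text
1.2833 [ 465.38042545 -284.1606759   249.70610362] 0.023193648306608396
```

View pics/bb.png

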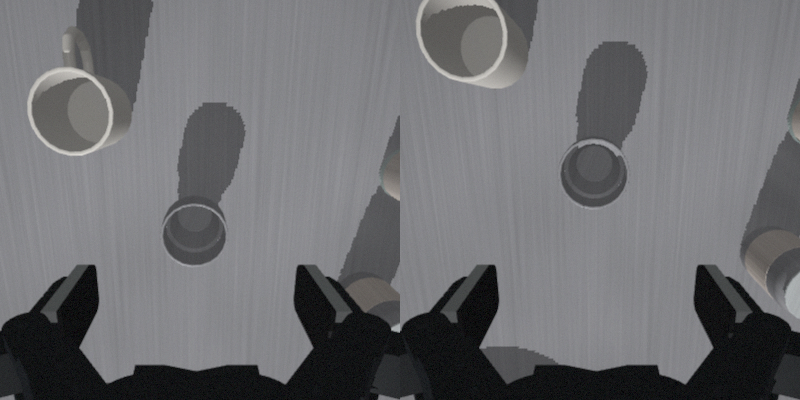

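Left (b1): rim B centred at full-image (274,235). Right (b2): at (274,172), mug clear of it. Next: mould A from two places.

Call:
servo_tool(increments=[{"slide": [0.64, 0.23, -0.2], "yaw": 0, "fingers": 0}, {"slide": [0.64, 0.23, -0.2], "yaw": 0, "fingers": 0}, {"slide": [0.64, 0.23, -0.2], "yaw": 0, "fingers": 0}, {"slide": [0.64, 0.23, -0.2], "yaw": 0, "fingers": 0}, {"slide": [0.64, 0.23, -0.2], "yaw": 0, "fingers": 0}, {"slide": [0.64, 0.23, -0.2], "yaw": 0, "fingers": 0}, {"slide": [0.64, 0.23, -0.2], "yaw": 0, "fingers": 0}, {"slide": [0.64, 0.23, -0.2], "yaw": 0, "fingers": 0}, {"slide": [0.64, 0.23, -0.2], "yaw": 0, "fingers": 0}, {"slide": [0.64, 0.23, -0.2], "yaw": 0, "fingers": 0}])

```text
clock: 2.17
ee_pos: [580.4, 41.2, 351.5]
tcp_rot: [0.0, 0.704, 0.71, 0.002]
ft_force: [0.2, -0.4, 0.4]
finger_gap: 85.5
grasp_force: 0.0
```

Call:
servo_tool(increments=[{"slide": [0, 0, 0], "yaw": 0, "fingers": 0}, {"slide": [0, 0, 0], "yaw": 0, "fingers": 0}])

```text
clock: 2.33
ee_pos: [579.2, 35.5, 349.6]
tcp_rot: [-0.0, 0.707, 0.708, -0.0]
ft_force: [-0.2, 0.1, 0.1]
finger_gap: 85.7
grasp_force: 0.0
```

```bash
python3 -c "
from h import *
st,im=snap('a1');print(st['clock'],st['ee_pos'],st['qd'].max())"
```

```text
2.3333 [579.20120326  35.52438178 349.62571378] 0.004372081912405566
```

Call:
servo_tool(increments=[{"slide": [0.12, 0, 0], "yaw": 0, "fingers": 0}, {"slide": [0.12, 0, 0], "yaw": 0, "fingers": 0}, {"slide": [0.12, 0, 0], "yaw": 0, "fingers": 0}, {"slide": [0.12, 0, 0], "yaw": 0, "fingers": 0}])

```text
clock: 2.72
ee_pos: [579.6, 94.5, 349.7]
tcp_rot: [-0.0, 0.707, 0.707, -0.0]
ft_force: [0.4, -0.4, -0.7]
finger_gap: 85.5
grasp_force: 0.0
```

```bash
python3 -c "
from h import *
st,im=snap('a2');print(st['clock'],st['ee_pos'],st['qd'].max())
a=cv2.imread('pics/a1.png');b=cv2.imread('pics/a2.png')
cv2.imwrite('pics/aa.png',np.hstack([a[0:400,80:480],b[0:400,80:480]]))"
```

```text
2.7167 [579.61833546  94.51773231 349.72850589] -0.0017422060047407857
```

View pics/aa.png

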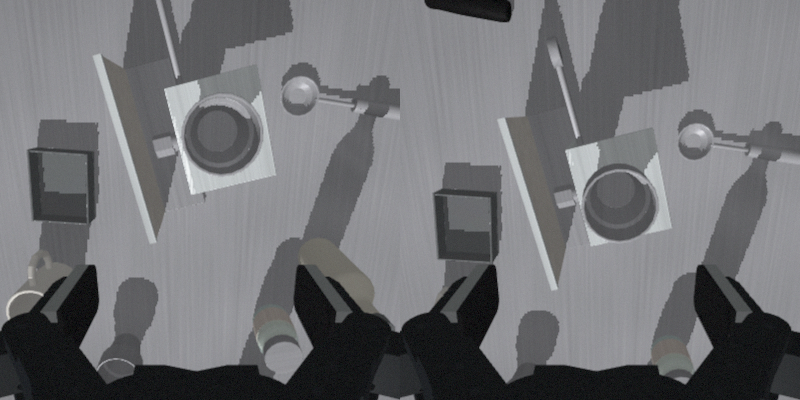

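A pair: flange corners in a1 full pixels (245,88), (335,65), (354,173), (273,194), rim A about (301,134); in a2 corners (245,150), (334,128), (350,229), (268,246), rim about (300,204). The bolt head shows left of the flange.

```bash
cat >> h.py <<'E'
def rim(name,c,r):
    im=cv2.imread(f'pics/{name}.png'); g=cv2.GaussianBlur(cv2.cvtColor(im,cv2.COLOR_BGR2GRAY),(0,0),.7).astype(np.float32)
    th=np.linspace(0,2*np.pi,180,endpoint=False); c=np.array(c,float)
    for it in range(4):
        rr=np.arange(.82*r,1.18*r,.25) if it==0 else np.arange(-4,4.01,.25)
        base=np.zeros_like(th) if it==0 else R0
        mx=(c[0]+np.cos(th)[:,None]*(rr+base[:,None])).astype(np.float32);my=(c[1]+np.sin(th)[:,None]*(rr+base[:,None])).astype(np.float32)
        P=cv2.remap(g,mx,my,cv2.INTER_LINEAR)
        k=4; D=np.abs(P[:,2*k:]-P[:,:-2*k]); j=D.argmax(1)+k   # strongest edge
        pts=np.c_[mx[np.arange(180),j],my[np.arange(180),j]]
        keep=D.max(1)>12
        for _ in range(6):
            e=cv2.fitEllipseDirect(pts[keep].astype(np.float32))
            (cx,cy),(A,B),an=e; a=np.radians(an); q=(pts-[cx,cy])@np.array([[np.cos(a),-np.sin(a)],[np.sin(a),np.cos(a)]])
            res=np.abs(np.hypot(q[:,0]/A*2,q[:,1]/B*2)-1)*A/2
            keep=(res<max(1.,np.percentile(res,60)))&(D.max(1)>12)
        c=np.array([cx,cy]); d=np.c_[np.cos(th),np.sin(th)]@np.array([[np.cos(a),-np.sin(a)],[np.sin(a),np.cos(a)]])
        R0=1/np.hypot(d[:,0]/A*2,d[:,1]/B*2)
    return e,keep.sum(),im
E
python3 - <<'E'
from h import *
np.set_printoptions(precision=1,suppress=True)
tiles=[];S={n:pickle.load(open(f'pics/{n}.pkl','rb')) for n in('a1','a2','b1','b2')}
E={}
for n,c,r in(('a1',(301,134),38),('a2',(300,204),38),('b1',(274,235),31),('b2',(274,172),32)):
    e,k,im=rim(n,c,r);E[n]=e[0];print(n,np.array(e[0]),np.array(e[1]),k)
    cv2.ellipse(im,e,(0,0,255),1); x,y=map(int,e[0]); t=im[y-60:y+60,x-60:x+60]; tiles.append(cv2.resize(t,(400,300) if 0 else (300,300),interpolation=cv2.INTER_CUBIC))
cv2.imwrite('pics/rims.png',np.vstack([np.hstack(tiles[:2]),np.hstack(tiles[2:])]))
for a,b,z in(('a1','a2',202),('b1','b2',72)):
    print(a,tri(ray('wrist',E[a],S[a]),ray('wrist',E[b],S[b])),onz('wrist',E[a],z,S[a]),onz('wrist',E[b],z,S[b]))
C=dict(a1=[(245,88),(335,65),(354,173),(273,194)],a2=[(245,150),(334,128),(350,229),(268,246)])
for n in C:
    P=np.array([onz('wrist',p,130,S[n]) for p in C[n]]);print(P[:,:2].ravel(), np.linalg.norm(np.diff(P,axis=0),axis=1))
    v=P[1]-P[0]+P[2]-P[3]; w=P[0]-P[3]+P[1]-P[2]; print('yaw',np.degrees([np.arctan2(v[1],v[0]),np.arctan2(-w[0],w[1])]),'centre',P.mean(0))
for p,q in zip(C['a1'],C['a2']): print(tri(ray('wrist',p,S['a1']),ray('wrist',q,S['a2'])))
E
```

```text
a1 [302.  133.7] [76.1 81.3] 146
a2 [298.1 204.8] [70.8 74.6] 123
b1 [273.9 233.8] [61.8 62.7] 150
b2 [273.1 174.9] [62.8 66.3] 156
a1 (array([599.3,  89.5, 200.9]), np.float64(1.4913579199036608)) [600.   89.6 202. ] [598.5  89.9 202. ]
b1 (array([ 463., -271.,   59.]), np.float64(0.24901790584478803)) [ 463.2 -266.1   72. ] [ 463.  -268.6   72. ]
[549.2 128.3 635.4 149.  660.3  45.2 576.1  22.7] [ 88.6 106.7  87.1]
yaw [14.2 13.9] centre [605.3  86.3 130. ]
[548.2 127.8 637.9 149.5 660.5  42.3 570.9  22.3] [ 92.3 109.6  91.8]
yaw [13.1 12. ] centre [604.4  85.5 130. ]
(array([549. , 128.1, 133.4]), np.float64(0.9631496207882606))
(array([637.1, 149.4, 127.3]), np.float64(2.511072137253814))
(array([656.7,  48.1, 146.1]), np.float64(0.22263026751592938))
(array([573.6,  24.2, 135.1]), np.float64(5.173362661505767))
```

View pics/rims.png

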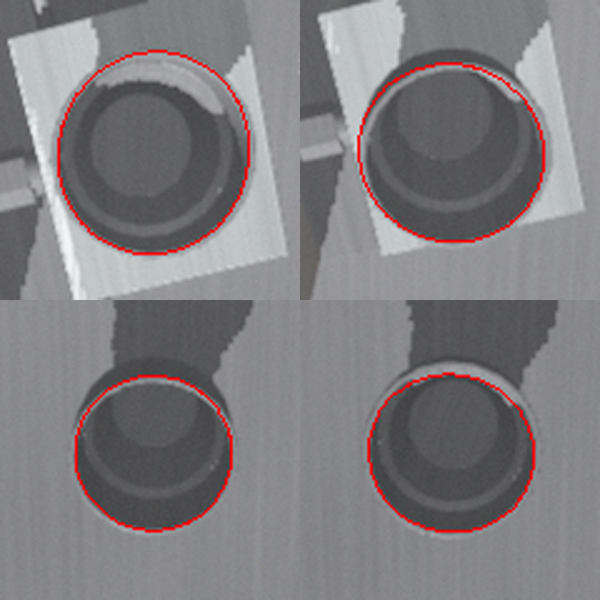

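Fits sit on the rims (some mix of inner and outer edge): A at about (599.3, 89.7), rim height 201; B at about (463, −267.5). Grasping A.

Call:
servo_tool(increments=[{"slide": [-0.01, 0.039, 0.08], "yaw": 0, "fingers": 0}, {"slide": [-0.01, 0.039, 0.16], "yaw": 0, "fingers": 0}, {"slide": [-0.01, 0.039, 0.2], "yaw": 0, "fingers": 0}, {"slide": [-0.01, 0.039, 0.24], "yaw": 0, "fingers": 0}, {"slide": [-0.01, 0.039, 0.28], "yaw": 0, "fingers": 0}, {"slide": [-0.01, 0.039, 0.31], "yaw": 0, "fingers": 0}, {"slide": [-0.01, 0.039, 0.319], "yaw": 0, "fingers": 0}, {"slide": [-0.01, 0.039, 0.319], "yaw": 0, "fingers": 0}], newtons=40)

```text
clock: 3.43
ee_pos: [598.9, 88.5, 189.3]
tcp_rot: [-0.001, 0.708, 0.706, -0.001]
ft_force: [-1.2, 0.3, -0.4]
finger_gap: 85.2
grasp_force: 0.0
```

Call:
servo_tool(increments=[{"slide": [0, 0, 0], "yaw": 0, "fingers": 0.2}, {"slide": [0, 0, 0], "yaw": 0, "fingers": 0.3}, {"slide": [0, 0, 0], "yaw": 0, "fingers": 0.5}, {"slide": [0, 0, 0], "yaw": 0, "fingers": 0.5}, {"slide": [0, 0, 0], "yaw": 0, "fingers": 0.5}, {"slide": [0, 0, 0], "yaw": 0, "fingers": 0.5}])

```text
clock: 3.93
ee_pos: [600.2, 89.8, 192.3]
tcp_rot: [0.001, 0.707, 0.707, 0.001]
ft_force: [-0.9, -0.6, 6.8]
finger_gap: 65.9
grasp_force: 45.1
```

Call:
servo_tool(increments=[{"slide": [0, 0, -0.05], "yaw": 0, "fingers": 0.5}, {"slide": [0, 0, -0.12], "yaw": 0, "fingers": 0.5}, {"slide": [-0.08, -0.03, -0.15], "yaw": 0, "fingers": 0.5}, {"slide": [-0.715, -0.274, -0.1], "yaw": 0, "fingers": 0.5}, {"slide": [-0.715, -0.274, -0.1], "yaw": 0, "fingers": 0.5}, {"slide": [-0.715, -0.274, -0.1], "yaw": 0, "fingers": 0.5}, {"slide": [-0.715, -0.274, -0.1], "yaw": 0, "fingers": 0.5}, {"slide": [-0.715, -0.274, -0.1], "yaw": 0, "fingers": 0.5}, {"slide": [-0.715, -0.274, -0.1], "yaw": 0, "fingers": 0.5}, {"slide": [-0.715, -0.274, -0.1], "yaw": 0, "fingers": 0.5}])

```text
clock: 4.77
ee_pos: [480.4, -220.0, 244.4]
tcp_rot: [0.0, 0.707, 0.707, 0.0]
ft_force: [1.2, -1.2, -0.4]
finger_gap: 65.6
grasp_force: 45.4
```

Call:
servo_tool(increments=[{"slide": [-0.085, -0.03, 0.02], "yaw": 0, "fingers": 0.5}, {"slide": [-0.085, -0.03, 0.02], "yaw": 0, "fingers": 0.5}, {"slide": [-0.085, -0.03, 0.02], "yaw": 0, "fingers": 0.5}, {"slide": [-0.085, -0.03, 0.02], "yaw": 0, "fingers": 0.5}, {"slide": [-0.085, -0.03, 0.02], "yaw": 0, "fingers": 0.5}])

```text
clock: 5.18
ee_pos: [466.9, -259.7, 234.5]
tcp_rot: [0.0, 0.707, 0.708, 0.0]
ft_force: [-0.4, -0.3, -1.1]
finger_gap: 65.5
grasp_force: 45.4
```

```bash
python3 - <<'E'
from h import *
np.set_printoptions(precision=1,suppress=True)
st,im=snap('h1');d=cams.capture('side');cv2.imwrite('pics/h1s.png',d[:,:,::-1])
s=cams.capture('scene')
print(st['ee_pos'],st['tcp_rot'])
# held rim in wrist picture: expected place
print('rim exp',proj('wrist',st['ee_pos']+[0,0,10],st),[proj('wrist',st['ee_pos']+np.array(v),st) for v in((33,0,10),(-33,0,10),(0,33,10))])
print('B in wrist',proj('wrist',(463,-267.5,72),st),'B side',proj('side',(463,-267.5,72)),'A side',proj('side',st['ee_pos']+[0,0,10]))
a=cv2.resize(cv2.cvtColor(d,cv2.COLOR_RGB2BGR)[180:340,250:400],None,fx=2.6,fy=2.6,interpolation=cv2.INTER_CUBIC)
cv2.imwrite('pics/h1c.png',np.hstack([cv2.resize(im[:,100:460,::-1],(400,416)),a[:416]]))
E
```

```text
[ 466.9 -259.7  234.5] [0.  0.7 0.7 0. ]
rim exp (np.float64(275.12526793832205), np.float64(303.226388306426)) [(np.float64(360.56067956989403), np.float64(303.23984657072805)), (np.float64(189.6713293843793), np.float64(303.2129271236593)), (np.float64(275.100330663958), np.float64(222.16728616359316))]
B in wrist (np.float64(271.0642657162674), np.float64(203.83949426741228)) B side (np.float64(317.7122281820812), np.float64(292.7638720300667)) A side (np.float64(323.8405319484393), np.float64(209.96506608132017))
```

View pics/h1c.png

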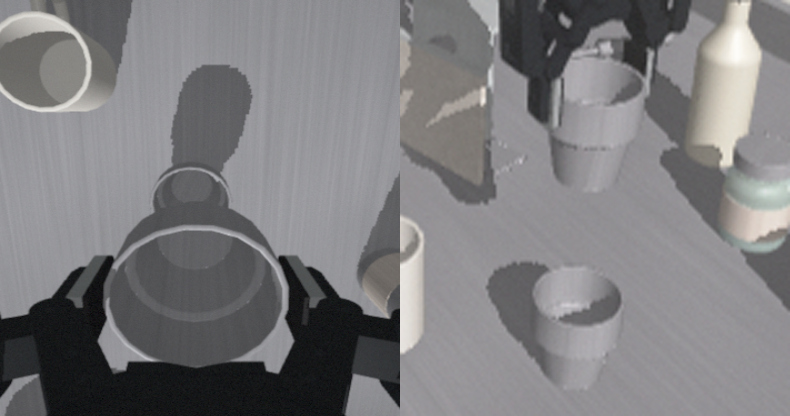

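Left (wrist): held rim spans full-image x 193–361, top row 228, bottom about 370; B rim x 237–305, top row 165. Right (side): held rim about (327,212), foot about (323,250); B rim (318.3,292).

```bash
python3 - <<'E'
from h import *
np.set_printoptions(precision=1,suppress=True)
st=pickle.load(open('pics/h1.pkl','rb')); T=st['ee_pos']
for h in(10,8,6):
    print(h,[np.array(proj('wrist',T+np.array(v),st)) for v in((33,0,h),(-33,0,h),(0,33,h),(0,-33,h))])
print('B',[np.array(proj('wrist',np.array(v),st)) for v in((463+33,-267.5,72),(463-33,-267.5,72),(463,-234.5,72),(463,-300.5,72))])
th=np.linspace(0,6.28,90)
for nm,c,z in(('A',T,T[2]+10),('Asho',T,T[2]-21),('Afoot',T,T[2]-62),('B',(463,-267.5),72),('Bfoot',(463,-267.5),0)):
    r=22 if 'foot' in nm else 33
    p=np.array([proj('side',(c[0]+r*np.cos(t),c[1]+r*np.sin(t),z)) for t in th])
    q=(p-[250,180])*2.6+[400,0]; print(nm,'tile x',q[:,0].min(),q[:,0].max(),'y',q[:,1].min(),q[:,1].max())
E
```

```text
10 [array([360.6, 303.2]), array([189.7, 303.2]), array([275.1, 222.2]), array([275.1, 373.4])]
8 [array([359.3, 300.4]), array([190.9, 300.4]), array([275.1, 220.4]), array([275.2, 369.8])]
6 [array([358.1, 297.7]), array([192.2, 297.7]), array([275.1, 218.7]), array([275.2, 366.3])]
B [array([308.2, 203.9]), array([234. , 203.8]), array([270.9, 166.9]), array([271.2, 238.5])]
A tile x 540.505490417874 643.9332778589791 y 53.71724257372402 104.35374718214142
Asho tile x 538.0956198049032 639.127865949597 y 93.6353090858316 146.69762115504543
Afoot tile x 551.3282697482506 616.6312496237607 y 152.49659189591 189.70470900266838
B tile x 530.0326027237572 622.3805141300622 y 263.21048266904677 325.6566953013278
Bfoot tile x 540.2438075197686 598.8938053567016 y 345.404237924407 388.7900250446196
```

Predicted and seen outlines agree to 1–2 mm: the mould is held centred and upright. Lowering into B.

Call:
servo_tool(increments=[{"slide": [-0.014, -0.008, 0.06], "yaw": 0, "fingers": 0.5}, {"slide": [-0.014, -0.008, 0.11], "yaw": 0, "fingers": 0.5}, {"slide": [-0.014, -0.008, 0.15], "yaw": 0, "fingers": 0.5}, {"slide": [-0.014, -0.008, 0.18], "yaw": 0, "fingers": 0.5}, {"slide": [-0.014, -0.008, 0.205], "yaw": 0, "fingers": 0.5}, {"slide": [-0.014, -0.008, 0.225], "yaw": 0, "fingers": 0.5}, {"slide": [-0.014, -0.008, 0.24], "yaw": 0, "fingers": 0.5}, {"slide": [-0.014, -0.008, 0.25], "yaw": 0, "fingers": 0.5}, {"slide": [-0.014, -0.008, 0.255], "yaw": 0, "fingers": 0.5}, {"slide": [-0.014, -0.008, 0.255], "yaw": 0, "fingers": 0.5}])

```text
clock: 6.17
ee_pos: [462.5, -267.7, 106.5]
tcp_rot: [-0.0, 0.707, 0.707, 0.0]
ft_force: [-0.3, 0.6, -2.5]
finger_gap: 65.7
grasp_force: 45.4
```

Call:
servo_tool(increments=[{"slide": [0, 0, 0.008], "yaw": 0, "fingers": 0.5}, {"slide": [0, 0, 0.014], "yaw": 0, "fingers": 0.5}, {"slide": [0, 0, 0.02], "yaw": 0, "fingers": 0.5}, {"slide": [0, 0, 0.02], "yaw": 0, "fingers": 0.5}])

```text
clock: 6.5
ee_pos: [462.2, -267.8, 96.2]
tcp_rot: [-0.0, 0.707, 0.707, 0.0]
ft_force: [0.1, -0.1, -2.1]
finger_gap: 65.7
grasp_force: 45.4
```

No contact yet; lower a few mm more.

Call:
servo_tool(increments=[{"slide": [0, 0, 0.004], "yaw": 0, "fingers": 0.5}, {"slide": [0, 0, 0.008], "yaw": 0, "fingers": 0.5}, {"slide": [0, 0, 0.01], "yaw": 0, "fingers": 0.5}, {"slide": [0, 0, 0.01], "yaw": 0, "fingers": 0.5}])

```text
clock: 6.83
ee_pos: [463.0, -268.3, 93.8]
tcp_rot: [0.001, 0.707, 0.707, 0.0]
ft_force: [-4.0, 2.7, 15.6]
finger_gap: 65.3
grasp_force: 46.8
```

Call:
servo_tool(increments=[{"slide": [0, 0, 0], "yaw": 0, "fingers": 0.18}, {"slide": [0, 0, 0], "yaw": 0, "fingers": 0.1}, {"slide": [0, 0, 0], "yaw": 0, "fingers": 0.0}, {"slide": [0, 0, 0], "yaw": 0, "fingers": 0.0}])

```text
clock: 7.17
ee_pos: [462.3, -267.9, 91.5]
tcp_rot: [-0.0, 0.707, 0.707, 0.0]
ft_force: [-0.1, 0.2, 0.1]
finger_gap: 85.6
grasp_force: 0.0
```

Call:
servo_tool(increments=[{"slide": [0, 0, -0.02], "yaw": 0, "fingers": 0}, {"slide": [0, 0, -0.06], "yaw": 0, "fingers": 0}, {"slide": [0, 0, -0.12], "yaw": 0, "fingers": 0}, {"slide": [0, 0, -0.2], "yaw": 0, "fingers": 0}, {"slide": [0, 0, -0.26], "yaw": 0, "fingers": 0}, {"slide": [0, 0, -0.26], "yaw": 0, "fingers": 0}])

```text
clock: 7.67
ee_pos: [464.7, -269.7, 228.9]
tcp_rot: [0.006, 0.707, 0.707, 0.001]
ft_force: [1.1, -0.3, 0.4]
finger_gap: 85.3
grasp_force: 0.0
```

```bash
python3 - <<'E'
from h import *
np.set_printoptions(precision=1,suppress=True)
st,im=snap('n1');d=cams.capture('side')
cv2.imwrite('pics/n1s.png',d[:,:,::-1])
print(st['clock'],st['ee_pos'],st['qd'].max())
a=cv2.resize(cv2.cvtColor(d,cv2.COLOR_RGB2BGR)[200:360,250:400],None,fx=2.6,fy=2.6,interpolation=cv2.INTER_CUBIC)
cv2.imwrite('pics/n1c.png',np.hstack([cv2.resize(im[:,100:460,::-1],(400,416)),a[:416]]))
th=np.linspace(0,6.28,90)
for z,r in((104,33),(72,33),(0,22)):
    q=(np.array([proj('side',(463+r*np.cos(t),-267.5+r*np.sin(t),z)) for t in th])-[250,200])*2.6+[400,0];print(z,q.min(0),q.max(0))
E
```

```text
7.6667 [ 464.7 -269.7  228.9] 0.09793264234304923
104 [532.1 177. ] [626.5 238. ]
72 [530.  211.2] [622.4 273.7]
0 [540.2 293.4] [598.9 336.8]
```

View pics/n1c.png

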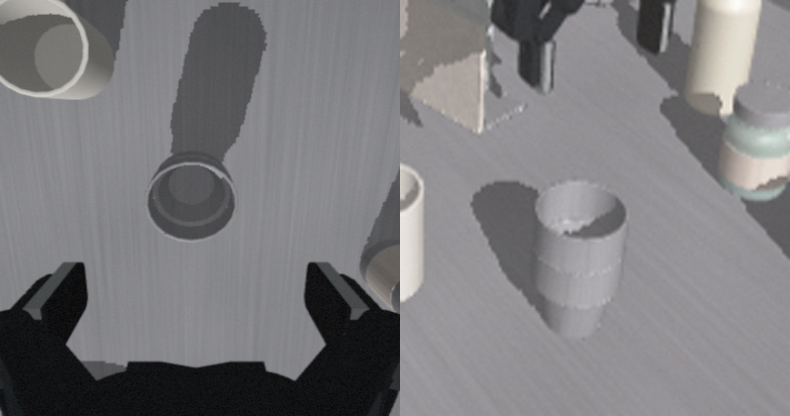

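Right: mould A sits square on B, collar only proud, rim spanning tile rows 180–238 as predicted for fully home. Now back to the bracket.

Call:
servo_tool(increments=[{"slide": [0.6, 0.2, -0.22], "yaw": 0, "fingers": 0}, {"slide": [0.6, 0.2, -0.22], "yaw": 0, "fingers": 0}, {"slide": [0.6, 0.2, -0.22], "yaw": 0, "fingers": 0}, {"slide": [0.6, 0.2, -0.22], "yaw": 0, "fingers": 0}, {"slide": [0.6, 0.2, -0.22], "yaw": 0, "fingers": 0}, {"slide": [0.6, 0.2, -0.22], "yaw": 0, "fingers": 0}, {"slide": [0.6, 0.2, -0.22], "yaw": 0, "fingers": 0}, {"slide": [0.6, 0.2, -0.22], "yaw": 0, "fingers": 0}, {"slide": [0.6, 0.2, -0.22], "yaw": 0, "fingers": 0}, {"slide": [0.6, 0.2, -0.22], "yaw": 0, "fingers": 0}])

```text
clock: 8.6
ee_pos: [562.4, 34.1, 330.6]
tcp_rot: [-0.001, 0.706, 0.709, -0.001]
ft_force: [-0.1, 0.0, -0.8]
finger_gap: 85.5
grasp_force: 0.0
```

Call:
servo_tool(increments=[{"slide": [0, 0, 0], "yaw": 0, "fingers": 0}, {"slide": [0, 0, 0], "yaw": 0, "fingers": 0}])

```text
clock: 8.77
ee_pos: [561.7, 30.9, 330.2]
tcp_rot: [-0.001, 0.708, 0.707, -0.001]
ft_force: [-0.1, -0.5, 0.5]
finger_gap: 85.6
grasp_force: 0.0
```

```bash
python3 - <<'E'
from h import *
st,im=snap('g1');print(st['clock'],st['ee_pos'],abs(st['qd']).max())
E
```

```text
8.7667 [561.69637738  30.86573405 330.18906602] 0.01281193821802191
```

Call:
servo_tool(increments=[{"slide": [0.14, 0, 0], "yaw": 0, "fingers": 0}, {"slide": [0.14, 0, 0], "yaw": 0, "fingers": 0}, {"slide": [0.14, 0, 0], "yaw": 0, "fingers": 0}, {"slide": [0.14, 0, 0], "yaw": 0, "fingers": 0}])

```text
clock: 9.15
ee_pos: [562.1, 101.8, 331.1]
tcp_rot: [-0.0, 0.707, 0.707, -0.001]
ft_force: [-0.4, -0.9, 0.3]
finger_gap: 85.5
grasp_force: 0.0
```

```bash
python3 - <<'E'
from h import *
st,im=snap('g2');print(st['clock'],st['ee_pos'],abs(st['qd']).max())
a=cv2.imread('pics/g1.png');b=cv2.imread('pics/g2.png')
f=lambda a,y0:cv2.resize(a[y0:y0+300,170:370],(400,600),interpolation=cv2.INTER_CUBIC)
cv2.imwrite('pics/gg.png',np.hstack([f(a,0),f(b,0)]))
E
```

```text
9.15 [562.06180987 101.80693904 331.11664318] 0.031680456113738154
```

View pics/gg.png

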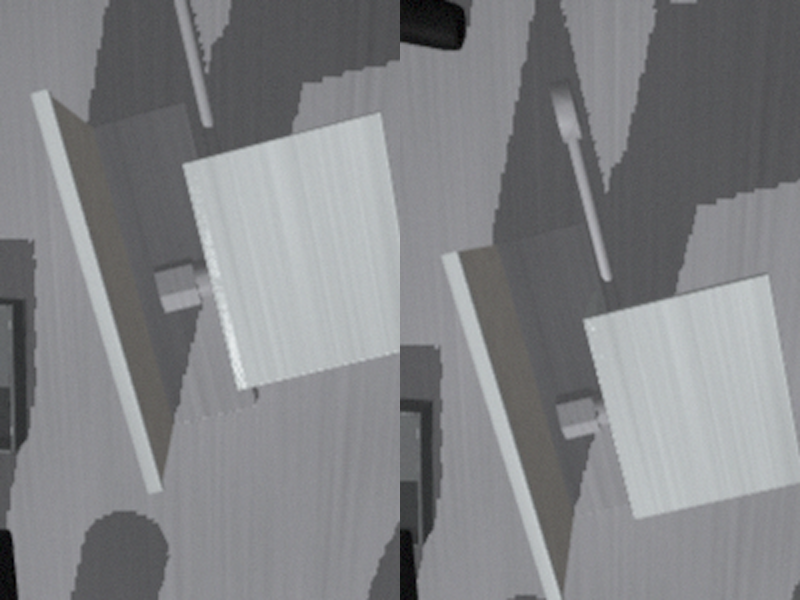

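Gap clear: flange corners in g1 full px (262,81.5), (360,56.5), (290.5,195); g2 (262,159.5), (354.5,137.5), (288.5,259.5); panel inner edge g1 (195,45)–(251,245); head centre g1 about (259,143.5), g2 about (260,209); spanner tip in g2 about (245,43).

```bash
python3 - <<'E'
from h import *
np.set_printoptions(precision=1,suppress=True)
S={n:pickle.load(open(f'pics/{n}.pkl','rb')) for n in('g1','g2','a2')}
Cs={}
for n in('g1','g2'):
    im=cv2.imread(f'pics/{n}.png'); g=cv2.cvtColor(im,cv2.COLOR_BGR2GRAY)
    m=(g>160).astype(np.uint8); m[:, :235]=0; m=cv2.morphologyEx(m,cv2.MORPH_OPEN,np.ones((5,5)))
    c=max(cv2.findContours(m,0,2)[0],key=cv2.contourArea); h=cv2.approxPolyDP(cv2.convexHull(c),6,True)[:,0].astype(float)
    a=np.degrees(np.arctan2(*(h-h.mean(0)).T[::-1])); h=h[np.argsort(a)]; Cs[n]=h
    P=np.array([onz('wrist',p,130,S[n]) for p in h]); print(n,h.ravel(),cv2.contourArea(c)); print(P[:,:2].ravel(),np.linalg.norm(P-np.roll(P,-1,0),axis=1))
    if len(P)==4:
        v=P[1]-P[0]+P[2]-P[3];w=P[0]-P[3]+P[1]-P[2];print('yaw',np.degrees([np.arctan2(v[1],v[0]),np.arctan2(-w[0],w[1])]),'c',P.mean(0))
if all(len(h)==4 for h in Cs.values()):
    for p,q in zip(Cs['g1'],Cs['g2']): print('tri',tri(ray('wrist',p,S['g1']),ray('wrist',q,S['g2'])))
e=[onz('wrist',p,125,S['g1']) for p in((195,45),(251,245))];d=e[0]-e[1];print('panel',*e,np.linalg.norm(d),np.degrees(np.arctan2(-d[0],d[1])))
print('head',onz('wrist',(259,143.5),100,S['g1']),onz('wrist',(260,209),100,S['g2']),tri(ray('wrist',(259,143.5),S['g1']),ray('wrist',(260,209),S['g2'])))
print('tip0',tri(ray('scene',(337.5,192)),ray('wrist',(233,42),S['a2'])))
s=cams.capture('scene');d=cams.capture('side');cv2.imwrite('pics/s2.png',s[:,:,::-1])
k=cv2.resize(s[160:220,270:370,::-1],None,fx=5,fy=5,interpolation=cv2.INTER_CUBIC);cv2.imwrite('pics/s2c.png',k)
E
```

```text
g1 [263.  82. 360.  58. 377. 173. 288. 194.] 11284.5
[549.8 127.6 636.6 147.5 660.4  43.8 573.4  22.8] [ 89.  106.4  89.5 107.5]
yaw [13.2 12.8] c [605.1  85.4 130. ]
g2 [263. 160. 354. 138. 370. 240. 287. 258.] 9310.0
[549.6 127.5 636.6 148.4 660.1  44.2 573.8  23.7] [ 89.6 106.9  88.7 106.6]
yaw [13.4 12.9] c [605.   85.9 130. ]
tri (array([549.7, 127.6, 130.6]), np.float64(0.2624211378580441))
tri (array([637.7, 148.1, 125.5]), np.float64(0.00671130389417522))
tri (array([660.7,  43.5, 128.4]), np.float64(0.2281130908002385))
tri (array([573.8,  21.7, 125.6]), np.float64(0.4323762115212222))
panel [489.  159.3 125. ] [534.8 -34.  125. ] 198.6977473784753 13.330585992806355
head [543.7  69.7 100. ] [544.4  69.  100. ] (array([544.2,  70.1, 103.7]), np.float64(0.7434309800517347))
tip0 (array([542.1, 220.6, 151. ]), np.float64(6.662068747150394))
```

View pics/s2c.png

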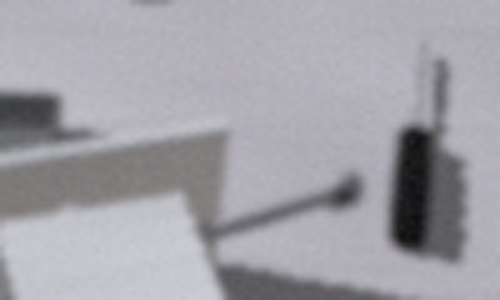

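```bash
python3 - <<'E'
from h import *
np.set_printoptions(precision=2,suppress=True)
st=pickle.load(open('pics/g2.pkl','rb'));a=np.radians(13.2);X=np.array([np.cos(a),np.sin(a),0]);Y=np.array([-X[1],X[0],0]);H=np.array([543.3,70.3,95.])
sp=H+34*X   # spanner plane: bracket x=10
for n,p,s in(('scene0',(337.5,193),None),('a2 tip',(553-320,41),pickle.load(open('pics/a2.pkl','rb'))),('scene now',(339.6,197.4),None),('g2 ring',(253,52),st),('g2 tip',(245+3,43),st)):
    o,d=ray(n.split()[0].replace('scene0','scene') if 'scene' in n else 'wrist',p,s)
    q=o+d*((sp-o)@X)/(d@X); print(n,'y,z rel',(q-sp)@Y,q[2]-95,'angle',-np.arctan2(q[2]-95,(q-sp)@Y))
yaw=90-13.2; t=H; now=status.observe()
print('clock',now['clock'],'tool',now['ee_pos'],'yaw deg',yaw,yaw/180,'dxyz',t-now['ee_pos'],(t-now['ee_pos'])/500)
E
```

```text
scene0 y,z rel 143.18062652338259 53.08687484191694 angle -0.3550557644696721
a2 tip y,z rel 151.2537517291027 53.172394566590754 angle -0.3380499264762492
scene now y,z rel 151.91755399236817 33.40348978173063 angle -0.21643495041583033
g2 ring y,z rel 146.48282591392456 53.91586687896347 angle -0.35268085312366737
g2 tip y,z rel 141.02016317045928 122.15295579594974 angle -0.7138293677343233
clock 9.3 tool [562.36 100.5  331.44] yaw deg 76.8 0.42666666666666664 dxyz [ -19.06  -30.2  -236.44] [-0.04 -0.06 -0.47]
```

Call:
servo_tool(increments=[{"slide": [-0.06, -0.038, 0.1], "yaw": 0.427, "fingers": 0.4}, {"slide": [-0.06, -0.038, 0.2], "yaw": 0.427, "fingers": 0.4}, {"slide": [-0.06, -0.038, 0.2], "yaw": 0.427, "fingers": 0.4}, {"slide": [-0.06, -0.038, 0.2], "yaw": 0.427, "fingers": 0.4}, {"slide": [-0.06, -0.038, 0.2], "yaw": 0.427, "fingers": 0.4}, {"slide": [-0.06, -0.038, 0.2], "yaw": 0.427, "fingers": 0.4}, {"slide": [-0.06, -0.038, 0.2], "yaw": 0.427, "fingers": 0.4}, {"slide": [-0.06, -0.038, 0.2], "yaw": 0.427, "fingers": 0.4}, {"slide": [-0.06, -0.038, 0.2], "yaw": 0.427, "fingers": 0.4}, {"slide": [-0.06, -0.038, 0.2], "yaw": 0.427, "fingers": 0.4}])

```text
clock: 10.13
ee_pos: [543.4, 70.5, 231.6]
tcp_rot: [0.0, 0.988, 0.156, -0.0]
ft_force: [0.6, 1.2, 0.3]
finger_gap: 51.0
grasp_force: 0.0
```

Call:
servo_tool(increments=[{"slide": [0, 0, 0], "yaw": 0.029, "fingers": 0.4}, {"slide": [0, 0, 0], "yaw": 0.029, "fingers": 0.4}, {"slide": [0, 0, 0], "yaw": 0.029, "fingers": 0.4}])

```text
clock: 10.38
ee_pos: [543.4, 71.0, 231.7]
tcp_rot: [0.0, 0.993, 0.115, -0.0]
ft_force: [-0.3, 0.4, 0.4]
finger_gap: 51.5
grasp_force: 0.0
```

```bash
python3 - <<'E'
from h import *
np.set_printoptions(precision=4,suppress=True)
st,im=snap('k1');R=Ro.from_quat(np.roll(st['tcp_rot'],-1)).as_matrix()
print(st['clock'],st['ee_pos'],R,np.degrees(np.arctan2(R[1,0],R[0,0])),st['finger_gap'],st['joint_pos'])
print('head exp',proj('wrist',(543.3,70.3,105),st))
cv2.imwrite('pics/k1c.png',im[:,:,::-1])
for p in((543.3,70.3,95.),): print('slide',R.T@(np.array(p)-st['ee_pos'])/500)
E
```

```text
10.3833 [543.3716  70.9863 231.6654] [[ 0.9735  0.2289  0.    ]
 [ 0.2289 -0.9735 -0.0002]
 [-0.      0.0002 -1.    ]] 13.232234918763064 51.51331792461798 [-0.0099  0.3989  1.49   -0.0002  1.2527  1.33  ]
head exp (np.float64(276.3222435317026), np.float64(207.34587895621348))
slide [-0.0004  0.0013  0.2733]
```

View pics/k1c.png

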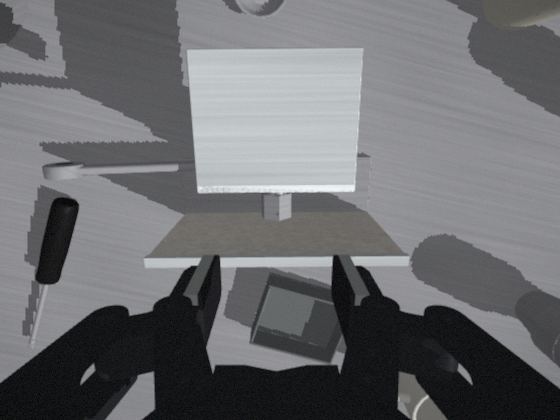

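The aligned wrist view shows the bolt head at (277,207) where predicted (276,207), centred between the fingers; that is also more pictures than the limit of 10, so I view no more. Descending.

Call:
servo_tool(increments=[{"slide": [0, 0.001, 0.06], "yaw": 0, "fingers": 0.4}, {"slide": [0, 0.001, 0.11], "yaw": 0, "fingers": 0.4}, {"slide": [0, 0.001, 0.15], "yaw": 0, "fingers": 0.4}, {"slide": [0, 0.001, 0.18], "yaw": 0, "fingers": 0.4}, {"slide": [0, 0.001, 0.21], "yaw": 0, "fingers": 0.4}, {"slide": [0, 0.001, 0.235], "yaw": 0, "fingers": 0.4}, {"slide": [0, 0.001, 0.255], "yaw": 0, "fingers": 0.4}, {"slide": [0, 0.001, 0.268], "yaw": 0, "fingers": 0.4}, {"slide": [0, 0.001, 0.273], "yaw": 0, "fingers": 0.4}, {"slide": [0, 0.001, 0.273], "yaw": 0, "fingers": 0.4}])

```text
clock: 11.27
ee_pos: [543.4, 71.5, 94.9]
tcp_rot: [-0.0, 0.993, 0.115, -0.0]
ft_force: [0.1, 0.2, 0.7]
finger_gap: 51.0
grasp_force: 0.0
```

```bash
cat > ang.py <<'E'
from h import *
import sys
a=np.radians(13.2);X=np.array([np.cos(a),np.sin(a),0]);Y=np.array([-X[1],X[0],0]);H=np.array([543.3,70.3,95.]);sp=H+34*X
# spanner end in the scene view: dark blob along its arc
def ang(im):
    g=cv2.GaussianBlur(cv2.cvtColor(im,cv2.COLOR_BGR2GRAY),(0,0),1).astype(float)
    T=np.arange(-.6,.7,.01); L=np.linspace(100,150,15)
    v=[]
    for t in T:
        p=np.array([proj('scene',sp+Y*l*np.cos(t)-np.array([0,0,1])*l*np.sin(t)) for l in L],np.float32)
        v.append(cv2.remap(g.astype(np.float32),p[:,:1].copy(),p[:,1:].copy(),1).mean())
    v=np.array(v); i=v.argmin(); return T[i],v.min(),np.median(v)
print('t0',ang(cv2.imread('pics/scene0.png')),'t9.3',ang(cv2.imread('pics/s2.png')))
im=cams.capture('scene')[:,:,::-1].copy(); st=status.observe()
print('now',st['clock'],ang(im),st['ee_pos'],st['ft_force'],st['finger_gap'],st['grasp_force'])
E
python3 ang.py
```

```text
Traceback (most recent call last):
  File "ang.py", line 13, in <module>
    print('t0',ang(cv2.imread('pics/scene0.png')),'t9.3',ang(cv2.imread('pics/s2.png')))
                                                         ~~~^^^^^^^^^^^^^^^^^^^^^^^^^^^
  File "ang.py", line 10, in ang
    p=np.array([proj('scene',sp+Y*l*np.cos(t)-np.array([0,0,1])*l*np.sin(t)) for l in L],np.float32)
                ~~~~^^^^^^^^^^^^^^^^^^^^^^^^^^^^^^^^^^^^^^^^^^^^^^^^^^^^^^^^
  File "h.py", line 18, in proj
    c=cams.get_calibration(n)
ValueError: time passes only in moves, steps and waits
```

```bash
sed -i '3i import functools\ncams_get=functools.lru_cache(None)(cams.get_calibration)' h.py; sed -i 's/c=cams.get_calibration(n)/c=cams_get(n)/' h.py; python3 ang.py
```

```text
t0 (np.float64(0.4100000000000009), np.float32(93.481316), np.float32(154.2042)) t9.3 (np.float64(0.43000000000000094), np.float32(92.77285), np.float32(157.74307))
now 11.3167 (np.float64(0.4000000000000009), np.float32(94.37747), np.float32(153.24084)) [543.74155937  71.53196124  95.4404349 ] [ 0.34866942 -0.40022825 -0.14515081] 51.26271811930075 0.0
```

```bash
sed -i 's/np.arange(-.6,.7,.01)/np.arange(-.6,.2,.01)/' ang.py; python3 ang.py
```

```text
t0 (np.float64(-0.35999999999999976), np.float32(113.74674), np.float32(175.7834)) t9.3 (np.float64(-0.19999999999999962), np.float32(117.66959), np.float32(175.46866))
now 11.3667 (np.float64(-0.1899999999999996), np.float32(107.21667), np.float32(177.4542)) [543.92308051  71.55894213  95.74724356] [ 0.39483602  0.20253648 -0.21210247] 51.59344559063718 0.0
```

Bolt at −0.19 rad, creeping about 0.016 rad/s. I wait in place until the flats stand near upright.

Call:
servo_tool(increments=[{"slide": [0, 0.002, 0], "yaw": 0, "fingers": 0.4}, {"slide": [0, 0.002, 0], "yaw": 0, "fingers": 0.5}, {"slide": [0, 0.002, 0], "yaw": 0, "fingers": 0.5}, {"slide": [0, 0.002, 0], "yaw": 0, "fingers": 0.5}, {"slide": [0, 0.002, 0], "yaw": 0, "fingers": 0.5}, {"slide": [0, 0.002, 0], "yaw": 0, "fingers": 0.5}, {"slide": [0, 0.002, 0], "yaw": 0, "fingers": 0.5}, {"slide": [0, 0.002, 0], "yaw": 0, "fingers": 0.5}, {"slide": [0, 0.002, 0], "yaw": 0, "fingers": 0.5}, {"slide": [0, 0.002, 0], "yaw": 0, "fingers": 0.5}])

```text
clock: 12.2
ee_pos: [543.7, 70.6, 95.1]
tcp_rot: [0.0, 0.993, 0.115, -0.0]
ft_force: [0.7, 0.1, 0.4]
finger_gap: 42.6
grasp_force: 0.0
```

Call:
servo_tool(increments=[{"fingers": 0.5, "slide": [0, 0, 0], "yaw": 0}, {"fingers": 0.5, "slide": [0, 0, 0], "yaw": 0}, {"fingers": 0.5, "slide": [0, 0, 0], "yaw": 0}, {"fingers": 0.5, "slide": [0, 0, 0], "yaw": 0}, {"fingers": 0.5, "slide": [0, 0, 0], "yaw": 0}, {"fingers": 0.5, "slide": [0, 0, 0], "yaw": 0}, {"fingers": 0.5, "slide": [0, 0, 0], "yaw": 0}, {"fingers": 0.5, "slide": [0, 0, 0], "yaw": 0}, {"fingers": 0.5, "slide": [0, 0, 0], "yaw": 0}, {"fingers": 0.5, "slide": [0, 0, 0], "yaw": 0}])

```text
clock: 13.03
ee_pos: [543.7, 70.6, 95.2]
tcp_rot: [0.0, 0.993, 0.115, 0.0]
ft_force: [-0.6, 0.0, 0.1]
finger_gap: 42.8
grasp_force: 0.0
```

Call:
servo_tool(increments=[{"fingers": 0.5, "slide": [0, 0, 0], "yaw": 0}, {"fingers": 0.5, "slide": [0, 0, 0], "yaw": 0}, {"fingers": 0.5, "slide": [0, 0, 0], "yaw": 0}, {"fingers": 0.5, "slide": [0, 0, 0], "yaw": 0}, {"fingers": 0.5, "slide": [0, 0, 0], "yaw": 0}, {"fingers": 0.5, "slide": [0, 0, 0], "yaw": 0}, {"fingers": 0.5, "slide": [0, 0, 0], "yaw": 0}, {"fingers": 0.5, "slide": [0, 0, 0], "yaw": 0}, {"fingers": 0.5, "slide": [0, 0, 0], "yaw": 0}, {"fingers": 0.5, "slide": [0, 0, 0], "yaw": 0}])

```text
clock: 13.87
ee_pos: [543.8, 70.6, 95.2]
tcp_rot: [0.0, 0.993, 0.115, 0.0]
ft_force: [0.5, -0.2, -0.5]
finger_gap: 42.4
grasp_force: 0.0
```

Call:
servo_tool(increments=[{"fingers": 0.5, "slide": [0, 0, 0], "yaw": 0}, {"fingers": 0.5, "slide": [0, 0, 0], "yaw": 0}, {"fingers": 0.5, "slide": [0, 0, 0], "yaw": 0}, {"fingers": 0.5, "slide": [0, 0, 0], "yaw": 0}, {"fingers": 0.5, "slide": [0, 0, 0], "yaw": 0}, {"fingers": 0.5, "slide": [0, 0, 0], "yaw": 0}, {"fingers": 0.5, "slide": [0, 0, 0], "yaw": 0}, {"fingers": 0.5, "slide": [0, 0, 0], "yaw": 0}, {"fingers": 0.5, "slide": [0, 0, 0], "yaw": 0}, {"fingers": 0.5, "slide": [0, 0, 0], "yaw": 0}])

```text
clock: 14.7
ee_pos: [543.7, 70.6, 95.2]
tcp_rot: [0.0, 0.993, 0.115, 0.0]
ft_force: [-0.4, 1.0, 0.7]
finger_gap: 42.3
grasp_force: 0.0
```

Call:
servo_tool(increments=[{"fingers": 0.5, "slide": [0, 0, 0], "yaw": 0}, {"fingers": 0.5, "slide": [0, 0, 0], "yaw": 0}, {"fingers": 0.5, "slide": [0, 0, 0], "yaw": 0}, {"fingers": 0.5, "slide": [0, 0, 0], "yaw": 0}, {"fingers": 0.5, "slide": [0, 0, 0], "yaw": 0}, {"fingers": 0.5, "slide": [0, 0, 0], "yaw": 0}, {"fingers": 0.5, "slide": [0, 0, 0], "yaw": 0}, {"fingers": 0.5, "slide": [0, 0, 0], "yaw": 0}, {"fingers": 0.5, "slide": [0, 0, 0], "yaw": 0}, {"fingers": 0.5, "slide": [0, 0, 0], "yaw": 0}])

```text
clock: 15.53
ee_pos: [543.7, 70.6, 95.2]
tcp_rot: [0.0, 0.993, 0.115, 0.0]
ft_force: [0.0, 0.0, -0.7]
finger_gap: 42.9
grasp_force: 0.0
```

Call:
servo_tool(increments=[{"fingers": 0.5, "slide": [0, 0, 0], "yaw": 0}, {"fingers": 0.5, "slide": [0, 0, 0], "yaw": 0}, {"fingers": 0.5, "slide": [0, 0, 0], "yaw": 0}, {"fingers": 0.5, "slide": [0, 0, 0], "yaw": 0}, {"fingers": 0.5, "slide": [0, 0, 0], "yaw": 0}, {"fingers": 0.5, "slide": [0, 0, 0], "yaw": 0}, {"fingers": 0.5, "slide": [0, 0, 0], "yaw": 0}, {"fingers": 0.5, "slide": [0, 0, 0], "yaw": 0}, {"fingers": 0.5, "slide": [0, 0, 0], "yaw": 0}, {"fingers": 0.5, "slide": [0, 0, 0], "yaw": 0}])

```text
clock: 16.37
ee_pos: [543.7, 70.6, 95.2]
tcp_rot: [0.0, 0.993, 0.115, 0.0]
ft_force: [0.3, 0.9, -0.2]
finger_gap: 42.6
grasp_force: 0.0
```

Call:
servo_tool(increments=[{"fingers": 0.5, "slide": [0, 0, 0], "yaw": 0}, {"fingers": 0.5, "slide": [0, 0, 0], "yaw": 0}, {"fingers": 0.5, "slide": [0, 0, 0], "yaw": 0}, {"fingers": 0.5, "slide": [0, 0, 0], "yaw": 0}, {"fingers": 0.5, "slide": [0, 0, 0], "yaw": 0}, {"fingers": 0.5, "slide": [0, 0, 0], "yaw": 0}, {"fingers": 0.5, "slide": [0, 0, 0], "yaw": 0}, {"fingers": 0.5, "slide": [0, 0, 0], "yaw": 0}, {"fingers": 0.5, "slide": [0, 0, 0], "yaw": 0}, {"fingers": 0.5, "slide": [0, 0, 0], "yaw": 0}])

```text
clock: 17.2
ee_pos: [543.7, 70.6, 95.2]
tcp_rot: [0.0, 0.993, 0.115, 0.0]
ft_force: [0.9, -0.0, -0.4]
finger_gap: 42.5
grasp_force: 0.0
```

Call:
servo_tool(increments=[{"fingers": 0.5, "slide": [0, 0, 0], "yaw": 0}, {"fingers": 0.5, "slide": [0, 0, 0], "yaw": 0}, {"fingers": 0.5, "slide": [0, 0, 0], "yaw": 0}, {"fingers": 0.5, "slide": [0, 0, 0], "yaw": 0}, {"fingers": 0.5, "slide": [0, 0, 0], "yaw": 0}, {"fingers": 0.5, "slide": [0, 0, 0], "yaw": 0}, {"fingers": 0.5, "slide": [0, 0, 0], "yaw": 0}, {"fingers": 0.5, "slide": [0, 0, 0], "yaw": 0}, {"fingers": 0.5, "slide": [0, 0, 0], "yaw": 0}, {"fingers": 0.5, "slide": [0, 0, 0], "yaw": 0}])

```text
clock: 18.03
ee_pos: [543.7, 70.6, 95.2]
tcp_rot: [0.0, 0.993, 0.115, 0.0]
ft_force: [0.5, 0.5, -0.4]
finger_gap: 43.0
grasp_force: 0.0
```

```bash
python3 ang.py
```

```text
t0 (np.float64(-0.35999999999999976), np.float32(113.74674), np.float32(175.7834)) t9.3 (np.float64(-0.19999999999999962), np.float32(117.66959), np.float32(175.46866))
now 18.0833 (np.float64(-0.07999999999999952), np.float32(107.75039), np.float32(177.92276)) [543.74311416  70.63536853  95.17256085] [ 0.29948421  0.25657783 -0.39199882] 42.88601429446045 0.0
```

Call:
servo_tool(increments=[{"fingers": 0.5, "slide": [0, 0, 0], "yaw": 0}, {"fingers": 0.5, "slide": [0, 0, 0], "yaw": 0}, {"fingers": 0.5, "slide": [0, 0, 0], "yaw": 0}, {"fingers": 0.5, "slide": [0, 0, 0], "yaw": 0}, {"fingers": 0.5, "slide": [0, 0, 0], "yaw": 0}, {"fingers": 0.5, "slide": [0, 0, 0], "yaw": 0}, {"fingers": 0.5, "slide": [0, 0, 0], "yaw": 0}, {"fingers": 0.5, "slide": [0, 0, 0], "yaw": 0}, {"fingers": 0.5, "slide": [0, 0, 0], "yaw": 0}, {"fingers": 0.5, "slide": [0, 0, 0], "yaw": 0}])

```text
clock: 18.92
ee_pos: [543.7, 70.6, 95.2]
tcp_rot: [0.0, 0.993, 0.115, 0.0]
ft_force: [-0.4, -0.6, -0.5]
finger_gap: 42.6
grasp_force: 0.0
```

Call:
servo_tool(increments=[{"fingers": 0.5, "slide": [0, 0, 0], "yaw": 0}, {"fingers": 0.5, "slide": [0, 0, 0], "yaw": 0}, {"fingers": 0.5, "slide": [0, 0, 0], "yaw": 0}, {"fingers": 0.5, "slide": [0, 0, 0], "yaw": 0}, {"fingers": 0.5, "slide": [0, 0, 0], "yaw": 0}, {"fingers": 0.5, "slide": [0, 0, 0], "yaw": 0}, {"fingers": 0.5, "slide": [0, 0, 0], "yaw": 0}, {"fingers": 0.5, "slide": [0, 0, 0], "yaw": 0}, {"fingers": 0.5, "slide": [0, 0, 0], "yaw": 0}, {"fingers": 0.5, "slide": [0, 0, 0], "yaw": 0}])

```text
clock: 19.75
ee_pos: [543.7, 70.6, 95.1]
tcp_rot: [0.0, 0.993, 0.115, 0.0]
ft_force: [-0.0, 0.0, -1.0]
finger_gap: 42.4
grasp_force: 0.0
```

Call:
servo_tool(increments=[{"fingers": 0.5, "slide": [0, 0, 0], "yaw": 0}, {"fingers": 0.5, "slide": [0, 0, 0], "yaw": 0}, {"fingers": 0.5, "slide": [0, 0, 0], "yaw": 0}, {"fingers": 0.5, "slide": [0, 0, 0], "yaw": 0}, {"fingers": 0.5, "slide": [0, 0, 0], "yaw": 0}, {"fingers": 0.5, "slide": [0, 0, 0], "yaw": 0}, {"fingers": 0.5, "slide": [0, 0, 0], "yaw": 0}, {"fingers": 0.5, "slide": [0, 0, 0], "yaw": 0}, {"fingers": 0.5, "slide": [0, 0, 0], "yaw": 0}, {"fingers": 0.5, "slide": [0, 0, 0], "yaw": 0}])

```text
clock: 20.58
ee_pos: [543.8, 70.6, 95.2]
tcp_rot: [0.0, 0.993, 0.115, 0.0]
ft_force: [-0.4, 0.1, -0.5]
finger_gap: 42.7
grasp_force: 0.0
```

Call:
servo_tool(increments=[{"fingers": 0.6, "slide": [0, 0, 0], "yaw": 0}, {"fingers": 0.7, "slide": [0, 0, 0], "yaw": 0}, {"fingers": 0.8, "slide": [0, 0, 0], "yaw": 0}, {"fingers": 1.0, "slide": [0, 0, 0], "yaw": 0}, {"fingers": 1.0, "slide": [0, 0, 0], "yaw": 0}, {"fingers": 1.0, "slide": [0, 0, 0], "yaw": 0}, {"fingers": 1.0, "slide": [0, 0, 0], "yaw": 0}, {"fingers": 1.0, "slide": [0, 0, 0], "yaw": 0}, {"fingers": 1.0, "slide": [0, 0, 0], "yaw": 0}, {"fingers": 1.0, "slide": [0, 0, 0], "yaw": 0}], newtons=80)

```text
clock: 21.42
ee_pos: [543.6, 71.1, 95.4]
tcp_rot: [-0.0, 0.993, 0.115, 0.0]
ft_force: [-2.8, 4.3, 5.2]
finger_gap: 20.8
grasp_force: 78.8
```

```bash
python3 ang.py
```

```text
t0 (np.float64(-0.35999999999999976), np.float32(113.74674), np.float32(175.7834)) t9.3 (np.float64(-0.19999999999999962), np.float32(117.66959), np.float32(175.46866))
now 21.4667 (np.float64(-0.019999999999999463), np.float32(108.25345), np.float32(177.05371)) [543.6085099   71.07553129  95.43372884] [-2.28513833  4.97740425  5.84636378] 20.596697237498233 78.77672565635294
```

Gripped at 79 N, angle about −0.02. Check that it stands still for 2.5 s.

```bash
python3 -c "
from h import *
cv2.imwrite('pics/v0.png',cams.capture('scene')[:,:,::-1]);cv2.imwrite('pics/w0.png',cams.capture('side')[:,:,::-1])"
```

Call:
servo_tool(increments=[{"fingers": 1, "slide": [0, 0, 0], "yaw": 0}, {"fingers": 1, "slide": [0, 0, 0], "yaw": 0}, {"fingers": 1, "slide": [0, 0, 0], "yaw": 0}, {"fingers": 1, "slide": [0, 0, 0], "yaw": 0}, {"fingers": 1, "slide": [0, 0, 0], "yaw": 0}, {"fingers": 1, "slide": [0, 0, 0], "yaw": 0}, {"fingers": 1, "slide": [0, 0, 0], "yaw": 0}, {"fingers": 1, "slide": [0, 0, 0], "yaw": 0}, {"fingers": 1, "slide": [0, 0, 0], "yaw": 0}, {"fingers": 1, "slide": [0, 0, 0], "yaw": 0}])

```text
clock: 22.4
ee_pos: [543.6, 71.0, 95.4]
tcp_rot: [-0.0, 0.993, 0.115, 0.0]
ft_force: [-3.5, 5.0, 5.9]
finger_gap: 20.7
grasp_force: 78.8
```

Call:
servo_tool(increments=[{"fingers": 1, "slide": [0, 0, 0], "yaw": 0}, {"fingers": 1, "slide": [0, 0, 0], "yaw": 0}, {"fingers": 1, "slide": [0, 0, 0], "yaw": 0}, {"fingers": 1, "slide": [0, 0, 0], "yaw": 0}, {"fingers": 1, "slide": [0, 0, 0], "yaw": 0}, {"fingers": 1, "slide": [0, 0, 0], "yaw": 0}, {"fingers": 1, "slide": [0, 0, 0], "yaw": 0}, {"fingers": 1, "slide": [0, 0, 0], "yaw": 0}, {"fingers": 1, "slide": [0, 0, 0], "yaw": 0}, {"fingers": 1, "slide": [0, 0, 0], "yaw": 0}])

```text
clock: 23.23
ee_pos: [543.6, 71.1, 95.4]
tcp_rot: [-0.0, 0.993, 0.115, 0.0]
ft_force: [-0.9, 4.9, 5.9]
finger_gap: 20.4
grasp_force: 78.8
```

Call:
servo_tool(increments=[{"fingers": 1, "slide": [0, 0, 0], "yaw": 0}, {"fingers": 1, "slide": [0, 0, 0], "yaw": 0}, {"fingers": 1, "slide": [0, 0, 0], "yaw": 0}, {"fingers": 1, "slide": [0, 0, 0], "yaw": 0}, {"fingers": 1, "slide": [0, 0, 0], "yaw": 0}, {"fingers": 1, "slide": [0, 0, 0], "yaw": 0}, {"fingers": 1, "slide": [0, 0, 0], "yaw": 0}, {"fingers": 1, "slide": [0, 0, 0], "yaw": 0}, {"fingers": 1, "slide": [0, 0, 0], "yaw": 0}, {"fingers": 1, "slide": [0, 0, 0], "yaw": 0}])

```text
clock: 24.07
ee_pos: [543.6, 71.1, 95.5]
tcp_rot: [-0.0, 0.993, 0.115, 0.0]
ft_force: [-2.2, 5.3, 5.5]
finger_gap: 20.2
grasp_force: 78.8
```

```bash
python3 ang.py; python3 - <<'E'
from h import *
a=cams.capture('scene')[:,:,::-1].copy();b=cams.capture('side')[:,:,::-1].copy()
g=lambda i:cv2.cvtColor(i,cv2.COLOR_BGR2GRAY).astype(np.float32)
w=(slice(180,215),slice(314,346))
print('spanner shift px',cv2.phaseCorrelate(g(cv2.imread('pics/v0.png'))[w],g(a)[w]))
o=(slice(180,215),slice(314,346)); print('max diff',np.abs(g(cv2.imread('pics/v0.png'))-g(a))[w].max(),'ref 9.3->',np.abs(g(cv2.imread('pics/s2.png'))-g(a))[w].max())
E
```

```text
t0 (np.float64(-0.35999999999999976), np.float32(113.74674), np.float32(175.7834)) t9.3 (np.float64(-0.19999999999999962), np.float32(117.66959), np.float32(175.46866))
now 24.1167 (np.float64(-0.019999999999999463), np.float32(108.14811), np.float32(176.98596)) [543.59928021  71.07465086  95.41557077] [-2.64631544  4.89857368  5.2501489 ] 20.536375476051642 78.77452760352753
spanner shift px ((-0.08200706027647797, -0.05294373443739886), 0.9736591825882593)
max diff 8.0 ref 9.3-> 117.0
```

```bash
python3 -c "
from workcell import order
print(order.close_job())"
```

```text
the job is handed in; nothing more can be done
None
```

The job is handed in: mould A is nested home and upright in its twin, and the fingers grip the bolt head at about 79 N, with the spanner about level and showing no movement over a 2.6 s check; I viewed 12 pictures, two over the limit of 10.

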